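Unlatch the vial mixer's hold-down bar and hold it raised

TASK

Free the hold-down bar of the vial mixer: pull the red latch grip sideways, to the left as seen from the robot, against its spring until the latch clears the ball, then lift the bar off the ball post and swing it up on its hinge to about 30 degrees, well clear of the vials. Finish while still holding it raised and still with the gripper; leave the three vials standing in their wells and do not shift the cups or the timer.

Things in the scene. Friction and masses are not known exactly. Their poses are not given: they have to be found in the camera images.
- mixer: White vial mixer fixed on the bench, 270x120 mm, top 30 mm high. Origin: centre of underside; x along its length, ball post (x=-85 mm, nearer the robot) to hinge (x=+105 mm); z up. The hold-down bar (underside 87, top 104 mm high) lies over the vials at y=0; its 46x50 mm coupler head (top 116 mm) covers a 32 mm steel ball. A spring seat below 102 mm height reaches y=+55 mm beside the head.
- latch_grip (a point): Centre of the latch's red upright grip fin, on the coupler head; moves with latch and bar. 150 mm above the worktop with the bar down. Fin 34 mm along mixer x, 10 mm thick along mixer y, from 28 mm below to 20 mm above this point; nothing rises beside it. Pinch it along mixer y from above; it serves to pull the latch and to lift the bar, and can turn between the pads as the bar swings up.
- bar_hinge (a point): Point on the hinge axis of the bar, fixed to the mixer at its x = +105 mm, y = 0, 96 mm high. The axis runs along mixer y. With the bar down the grip point is 190 mm from it toward mixer -x and 54 mm above it.
- latch (a joint): Latch travel along mixer +y, m: 0 sprung shut with its pawl 6 mm under the ball, free of the ball beyond 0.007, stop at 0.014. The spring takes about 3 N at 0, 9 N at the stop, and shuts the latch when let go. While shut the bar cannot rise.
- hold_bar (a joint): Angle of the bar about its hinge, rad: 0 down on the ball, growing as its coupler end rises, stop at 1.1. The bar with latch weighs about 0.35 kg (2 to 3 N at the grip) and falls back if let go.
- vial_red: Brown control vial with a red cap, 22 mm wide, 48 mm tall, standing upright in one of the wells; origin at the centre of its underside, 36 mm above the worktop.
- vial_blue: The same with a blue cap.
- vial_green: The same with a green cap.
- cup_yellow: Loose specimen cup with a yellow lid, 62 mm wide, 70 mm tall, a bystander; origin at the centre of its underside.
- cup_red: Loose specimen cup with a red lid, 62 mm wide, 70 mm tall, a bystander; origin at the centre of its underside.
- bench_timer: Loose white timer, 72 x 64 x 20 mm, a bystander; origin at the centre of its underside.
- screen_edge (a point): Fixed: middle of the left edge of the upright computer screen that stands at the right of the bench. From this edge the screen runs 545 mm to the right (-y) and 140 mm nearer to the robot, from 60 to 410 mm above the bench; between the start and the mixer, keep the arm on the robot's side of it.

How it is judged:
By the outcome, as a careful person would: the job done as asked, in the order asked, and still so for the second after the job is handed in, while the arm keeps its last pose, push and grip.
It also fails if it takes over 35 s, if anything falls off the work surface, if the arm or the gripper's body presses on something with over 40 N, if the wrist force passes 120 N, or if a joint passes its speed limit or range.

ROBOT

A 6-joint arm with a two-finger parallel gripper is mounted at the origin on a cart in front of the work surface, level with it; the furniture and walls round the work are solid. World frame = base frame: x ahead of the robot, y to its left, z up, the work surface at z = 0. Lengths are in mm, angles in rad, forces in N, time in s.
With the tool pointing down it reaches from about 300 to 775 mm from the base axis. Payload 14.6 kg.
Tool frame: the origin (TCP) lies on the centre line of the jaws, within the pads' length; the fingertips stand 19 mm ahead of it and the grasp point (between the pads) is the TCP; z points along the fingers, y is the line along which they close (so a half turn about z gives the same grasp; the last joint's range is limited). The gripper opens to 94 mm and grips with 3 to 60 N. Pads are 16 mm wide; open, the fingers measure 119 mm over their backs; the gripper's body (75 mm by 177 mm) begins 78 mm behind the grasp point.
Start: joints at [-1.382, 0.3, 1.521, -0, 1.321, -0.067], TCP at [139.154, -532.095, 193.446] pointing down, gripper open.
Joint ranges: [-3.03, 3.03], [-0.79, 2.21], [0.23, 2.52], [-1.04, 4.18], [0, 3.07], [-2.55, 2.55]. Speed limits (rad/s): [2.22, 2.22, 2.57, 3.14, 3.14, 3.14].

INTERFACE

Orientations are given as a unit quaternion [x, y, z, w].
In Python, from plant import r gives the robot as it stands. The module is installed in compiled form; this text tells all that it offers.
- The arm moves only by the tool move_arm, never from a script. Its argument "series" is a list of rows, each a list of 3 entries, a list of its own where there are three numbers: the shift along the tool's x, y, z normalised to -1 to 1, where 1 is 100 mm, then the turn, a rotation vector about the tool's x, y, z normalised to -1 to 1, where 1 is 2 pi rad, then the closure, from 0 (fully open) to 1 (shut). A call has 1 to 10 rows; each row is the pose to reach, as a shift and turn from the pose commanded when the call began, along the tool's axes at that moment, turning the shorter way round; what a row does not reach only later rows make up. A row lasts 1/8 s, in which the tool goes at most 62.5 mm and 10.7 degrees, less where a joint would pass 70% of its speed; a pose out of reach is approached as far as the arm can. A call with a number of a shift or a turn outside -1 to 1 is refused whole. A call with a gripper value outside its range is refused whole. The fingers move at their own pace and stop on an object; "squeeze" is the grip in N (left out, the last holds). Time passes only in rows, so rows that repeat a pose let the fingers close. It gives the time, the measured TCP pose, the force, the opening and the grip force at its end, in the units of the state.
- r.sense(): the state, without advancing time (a new reading comes with each control period).
- r.read_camera(name): name is "scene" or "top" or "wrist"; returns a dict with "img" (400x640x3 uint8, red, green, blue), "range_z" (400x640 float32, mm along the optical axis (not along the pixel's ray), 0 where there is no reading), "mtx" (3x3 intrinsics, pixels), "T" (4x4, takes a point from camera to world coordinates). Camera axes: x right, y down, z forward; pixel columns grow to the right and rows downward; lengths in mm; the calibration is good to about 2 mm. A picture is of the moment at which its call begins.
- r.sign_off(): hands the job in; it is judged then, once.
The state is a dict: "clock": time; "joint_pos": joint angles; "joint_velocities": joint speeds; "tau": joint torques, N m; "ee_pos": TCP position; "orientation": TCP orientation; "wrist_force": force on the tool from outside, world axes, zero at the start; "torque": the same for the moment, N m; "width": finger opening in mm; "grip_force": force on a finger pad.
Only numpy, scipy, OpenCV 4.12 (cv2) and the standard library are available. Lean on these libraries where they do the work, as an engineer would, in place of code of your own. Each camera call takes 0.05 s, during which the arm holds its last target. There are 200 camera calls.

## Working session

There is one attempt and no reset: what is moved stays moved. The work goes in short steps, Python scripts to look and compute and a tool call to move; the robot and the scene stay as the last step left them, time stands still between calls to the robot, and variables do not carry over. Pictures are saved under pics/ and viewed, at most 10 in all, crops included, and the job is handed in when it is done.

Besides the shell and the picture viewer there is one more tool, called after "Call:" as name(argument=value, ...) on one line, values as JSON. move_arm: Moves the arm, as the interface text tells. Scaled input: -1 to 1 covers 100 mm each way for a shift and 2 pi rad each way for a turn. Its arguments: {"type":"object","properties":{"series":{"type":"array","items":{"type":"array"}},"squeeze":{"type":"number"}},"required":["series"]}

```bash
mkdir -p pics
python3 - <<'E'
from plant import r
import cv2,numpy as np
s=r.sense();print({k:np.round(v,3).tolist() for k,v in s.items()})
for n in("scene","top"):
    c=r.read_camera(n);cv2.imwrite(f"pics/{n}0.png",c["img"][:,:,::-1]);np.savez(f"{n}0.npz",**c);print(n,c["T"].round(3).tolist(),c["mtx"].tolist())
E
```

```text
{'clock': 0.0, 'joint_pos': [-1.382, 0.3, 1.522, -0.0, 1.321, -0.067], 'joint_velocities': [-0.002, -0.0, -0.0, -0.001, 0.0, 0.0], 'tau': [0.002, -53.181, -35.274, 0.071, 0.024, -0.0], 'ee_pos': [139.098, -531.828, 192.892], 'orientation': [0.992, 0.128, -0.0, -0.001], 'wrist_force': [1.471, -0.657, -0.434], 'torque': [0.049, -0.026, 0.005], 'grip_force': 0.0, 'width': 93.927}
scene [[0.773, -0.439, 0.458, -106.993], [-0.634, -0.55, 0.544, -891.463], [0.013, -0.711, -0.703, 1094.819], [0.0, 0.0, 0.0, 1.0]] [[519.3783811998342, 0.0, 325.6129522298418], [0.0, 519.3783811998342, 204.1554840112976], [0.0, 0.0, 1.0]]
top [[-0.02, -0.997, 0.08, 430.712], [-1.0, 0.018, -0.025, -139.799], [0.024, -0.081, -0.996, 1207.974], [0.0, 0.0, 0.0, 1.0]] [[492.57994494169367, 0.0, 321.5539078449877], [0.0, 492.57994494169367, 200.0093929332295], [0.0, 0.0, 1.0]]
```

View pics/scene0.png

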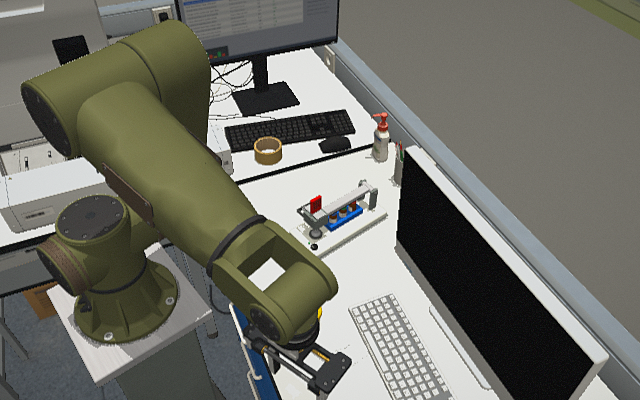

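View pics/top0.png

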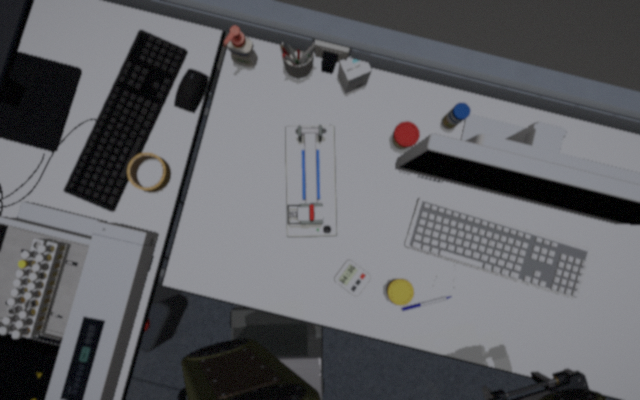

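The scene view shows the red fin at about (316,203), with the mixer behind it. In the top view the fin is at (311,212), the mixer spans (286–337, 125–237), the timer is at (352,277), the yellow cup at (400,291), the red cup at (405,134) and the screen's left edge near (400,160).

```bash
cat > h.py <<'E'
import numpy as np,cv2
def pts(c,m):
    v,u=np.nonzero(m&(c["range_z"]>0));z=c["range_z"][v,u];K=c["mtx"]
    p=np.c_[(u-K[0,2])/K[0,0]*z,(v-K[1,2])/K[1,1]*z,z]
    return p@c["T"][:3,:3].T+c["T"][:3,3],np.c_[u,v]
def red(c,box,sm=120):
    h=cv2.cvtColor(c["img"],cv2.COLOR_RGB2HSV);m=((h[...,0]<8)|(h[...,0]>172))&(h[...,1]>sm)&(h[...,2]>60)
    b=np.zeros_like(m);b[box[1]:box[3],box[0]:box[2]]=1
    return m&b
E
python3 - <<'E'
from h import *
C={n:dict(np.load(n+"0.npz")) for n in("scene","top")}
for n,b in(("scene",(300,185,330,225)),("top",(300,195,325,230))):
    p,uv=pts(C[n],red(C[n],b));print(n,len(p),p.min(0).round(),p.max(0).round(),np.median(p,0).round(1),uv.min(0),uv.max(0),uv.mean(0))
c=C["top"];p,uv=pts(c,np.ones((400,640),bool))
P=p.reshape(-1,3) 
reg=(uv[:,0]>275)&(uv[:,0]<350)&(uv[:,1]>115)&(uv[:,1]<245)
for lo,hi in((20,40),(80,112),(112,125),(125,180)):
    q=P[reg&(P[:,2]>lo)&(P[:,2]<hi)]
    if len(q)>5:print(lo,hi,len(q),cv2.minAreaRect(q[:,:2].astype(np.float32)),np.median(q,0).round(1))
for nm,(u,v) in dict(timer=(352,277),yel=(400,291),redcup=(405,134),scr=(402,163)).items():
    k=np.abs(uv-[u,v]).max(1)<=2;print(nm,np.median(P[k],0).round())
E
```

```text
scene 143 [ 471. -150.  121.] [ 505. -138.  173.] [ 486.5 -145.9  153.4] [310 195] [320 213] [315.09090909 204.18881119]
top 55 [ 472. -148.  164.] [ 504. -141.  174.] [ 487.3 -143.5  169.2] [310 205] [313 220] [311.30909091 212.65454545]
20 40 3477 ((573.772216796875, -143.77279663085938), (270.2818908691406, 120.39847564697266), 0.07104434072971344) [ 571.9 -154.7   29.7]
80 112 1161 ((577.9237670898438, -134.528564453125), (80.47148132324219, 226.34194946289062), 86.33979797363281) [ 599.2 -142.1  103.3]
112 125 391 ((488.1140441894531, -141.28541564941406), (53.258758544921875, 44.66440963745117), 88.97129821777344) [ 487.7 -137.   120.3]
125 180 96 ((488.05438232421875, -141.15365600585938), (52.734580993652344, 32.668739318847656), 89.14740753173828) [ 487.3 -143.3  167.9]
timer [ 340. -239.   17.]
yel [ 309. -344.   69.]
redcup [ 675. -368.   70.]
scr [ 590. -340.  165.]
```

Call:
move_arm(series=[[[0.3,0,-0.3],[0,0,0.02],0],[[0.6,-0.3,-0.6],[0,0,0.041],0],[[1,-0.7,-0.8],[0,0,0.041],0],[[1,-1,-0.8],[0,0,0.041],0]], squeeze=30)

```text
clock: 0.6
ee_pos: [212.0, -408.6, 274.6]
orientation: [1.0, 0.0, 0.001, 0.001]
wrist_force: [1.2, 0.3, 0.0]
width: 94.1
grip_force: 0.0
```

Call:
move_arm(series=[[[0.5,-0.5,0],[0,0,0],0],[[1,-1,0],[0,0,0],0],[[1,-1,0],[0,0,0],0]])

```text
clock: 0.98
ee_pos: [312.3, -308.2, 273.5]
orientation: [1.0, 0.001, 0.0, -0.0]
wrist_force: [-0.2, -0.3, 0.1]
width: 93.8
grip_force: 0.0
```

Call:
move_arm(series=[[[0.5,-0.5,0],[0,0,0],0],[[1,-1,0],[0,0,0],0],[[1,-1,0],[0,0,0],0],[[1,-1,0],[0,0,0],0]])

```text
clock: 1.48
ee_pos: [410.9, -210.6, 273.1]
orientation: [1.0, -0.0, -0.0, -0.0]
wrist_force: [0.7, -0.2, -0.4]
width: 94.3
grip_force: 0.0
```

Run:
```python
from plant import r
from h import *
c=r.read_camera("wrist");np.savez("w1.npz",**c);cv2.imwrite("pics/w1.png",c["img"][:,:,::-1]);s=r.sense();print(s["ee_pos"],s["orientation"])
m=red(c,(0,0,640,400));p,uv=pts(c,m)
k=(np.abs(p[:,:2]-[488,-145]).max(1)<60)&(p[:,2]>110)
p=p[k];print(len(p));q=p[p[:,2]>p[:,2].max()-8]
for a in(p,q):print(a.min(0),a.max(0),np.median(a,0),uv[k].min(0),uv[k].max(0))
```

```text
[ 410.46184659 -211.16892976  273.21222249] [ 9.99999509e-01 -9.41579229e-04 -3.07944490e-04 -5.03587753e-06]
491
[ 473.36217849 -147.33994826  161.98563005] [ 507.00088356 -137.85027142  172.60777448] [ 490.33194459 -143.13899901  169.91004974] [226  80] [239 122]
[ 473.45787898 -147.33994826  166.03397525] [ 507.00088356 -137.85027142  172.60777448] [ 490.33360736 -143.13424231  169.91308797] [226  80] [239 122]
```

View pics/w1.png

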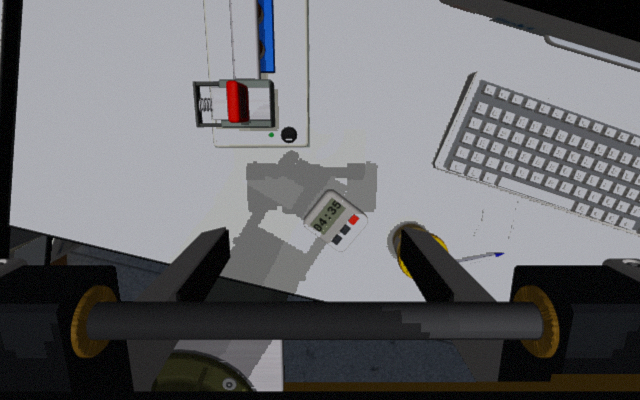

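The wrist view shows the red fin at (226–239, 80–122), with the spring on its left (+y). Its centre is about (489.5, −143.5), which agrees with the top and scene views.

Call:
move_arm(series=[[[0.4,-0.34,0],[0,0,0],0],[[0.79,-0.67,0],[0,0,0],0],[[0.79,-0.67,0.3],[0,0,0],0],[[0.79,-0.67,0.3],[0,0,0],0],[[0.79,-0.67,0.3],[0,0,0],0]])

```text
clock: 2.15
ee_pos: [489.8, -144.9, 244.6]
orientation: [1.0, -0.002, 0.001, 0.0]
wrist_force: [0.4, -0.5, -0.0]
width: 93.9
grip_force: 0.0
```

Run:
```python
from plant import r
from h import *
c=r.read_camera("wrist");cv2.imwrite("pics/w2.png",c["img"][:,:,::-1]);s=r.sense();print(s["ee_pos"],s["orientation"])
m=red(c,(0,0,640,400));p,uv=pts(c,m)
k=(np.abs(p[:,:2]-[488,-145]).max(1)<60)&(p[:,2]>110)
p=p[k];print(len(p));
for lo,hi in((115,160),(164,180)):
  a=p[(p[:,2]>lo)&(p[:,2]<hi)]
  if len(a):print(len(a),a.min(0),a.max(0),np.median(a,0))
```

```text
[ 489.9204174  -144.75605043  244.79022998] [ 9.99998112e-01 -1.75009986e-03  7.82336749e-04  3.17805920e-04]
458
458 [ 473.89536942 -146.69643271  166.83333969] [ 506.91469405 -137.8116759   172.62873253] [ 491.03563057 -142.63143755  169.89969676]
```

View pics/w2.png

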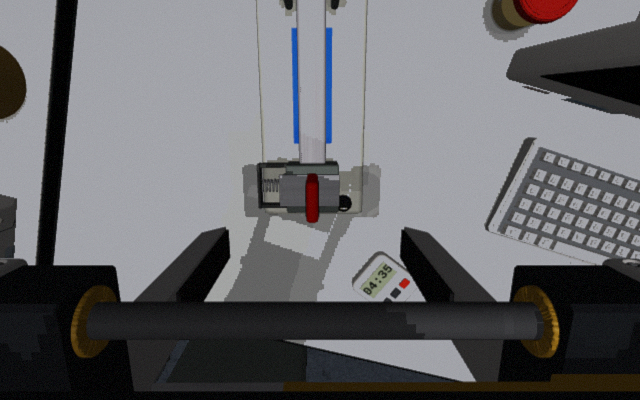

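The wrist view shows the fin at (306–318, 174–221), nearly centred between the fingers (middle column about 315). I'll shift about 1 mm left, descend and pinch.

Call:
move_arm(series=[[[0,-0.01,0.3],[0,0,0],0],[[0,-0.01,0.6],[0,0,0],0.3],[[0,-0.01,0.85],[0,0,0],0.4],[[0,-0.01,0.95],[0,0,0],0.5],[[0,-0.01,0.95],[0,0,0],0.7]])

```text
clock: 2.82
ee_pos: [490.2, -143.0, 149.1]
orientation: [1.0, -0.001, 0.0, 0.0]
wrist_force: [-0.6, 0.1, 0.8]
width: 57.3
grip_force: 0.0
```

Call:
move_arm(series=[[[0,0,0],[0,0,0],0.85],[[0,0,0],[0,0,0],1],[[0,0,0],[0,0,0],1],[[0,0,0],[0,0,0],1],[[0,0,0],[0,0,0],1],[[0,0,0],[0,0,0],1]], squeeze=30)

```text
clock: 3.58
ee_pos: [490.1, -142.6, 148.5]
orientation: [1.0, -0.001, 0.0, 0.0]
wrist_force: [0.3, -0.8, 1.1]
width: 9.8
grip_force: 30.0
```

Gripped at 9.8 mm, the fin's thickness. Next is the leftward pull (tool −y) of 11 mm.

Call:
move_arm(series=[[[0,-0.03,0],[0,0,0],1],[[0,-0.06,0],[0,0,0],1],[[0,-0.09,0],[0,0,0],1],[[0,-0.11,0],[0,0,0],1],[[0,-0.11,0],[0,0,0],1],[[0,-0.11,0],[0,0,0],1]])

```text
clock: 4.32
ee_pos: [490.1, -132.0, 148.5]
orientation: [1.0, -0.001, 0.0, 0.001]
wrist_force: [-0.5, -7.2, -0.1]
width: 9.6
grip_force: 30.0
```

Call:
move_arm(series=[[[0.01,0,-0.04],[0,0,0],1],[[0.025,0,-0.08],[0,0,0],1],[[0.04,0,-0.12],[0,0,0],1],[[0.055,0,-0.164],[0,0,0],1],[[0.055,0,-0.164],[0,0,0],1]])

```text
clock: 4.95
ee_pos: [495.7, -132.0, 164.7]
orientation: [1.0, -0.001, 0.0, 0.001]
wrist_force: [1.3, -8.1, -4.2]
width: 9.6
grip_force: 30.0
```

Run:
```python
from plant import r
from h import *
c=r.read_camera("scene");cv2.imwrite("pics/s2.png",cv2.resize(c["img"][150:270,250:410,::-1],None,fx=4,fy=4))
s=r.sense();print(s["ee_pos"],s["wrist_force"],s["torque"],s["width"])
```

```text
[ 495.61321092 -131.95703448  164.56619448] [ 2.28790402 -7.66399741 -3.71455499] [-1.40625574 -0.26338715  0.09436241] 9.526838328601967
```

View pics/s2.png

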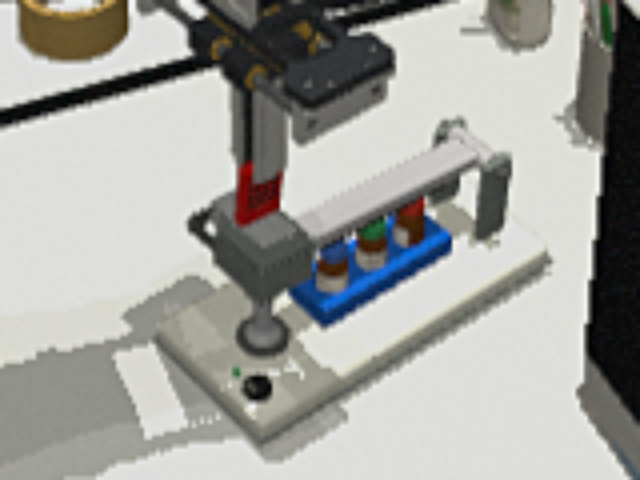

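The crop shows the fin at (260,195) in the pads, the coupler head raised at (260,245) with the post below it, and all three vials standing. I'll continue along the hinge arc.

Call:
move_arm(series=[[[0.034,0,-0.08],[0,0,0],1],[[0.068,0,-0.158],[0,0,0],1],[[0.108,0,-0.235],[0,0,0],1],[[0.15,0,-0.309],[0,0,0],1],[[0.197,0,-0.382],[0,0,0],1],[[0.245,0,-0.453],[0,0,0],1],[[0.298,0,-0.522],[0,0,0],1],[[0.352,0,-0.588],[0,0,0],1],[[0.352,0,-0.588],[0,0,0],1]])

```text
clock: 6.12
ee_pos: [530.9, -132.1, 223.3]
orientation: [1.0, -0.001, -0.0, 0.001]
wrist_force: [0.6, -6.6, -4.4]
width: 9.5
grip_force: 30.0
```

Call:
move_arm(series=[[[0.06,0,-0.065],[0,0,0],1],[[0.118,0,-0.126],[0,0,0],1],[[0.125,0,-0.135],[0,0,0],1],[[0.125,0,-0.135],[0,0,0],1],[[0.125,0,-0.135],[0,0,0],1],[[0.125,0,-0.135],[0,0,0],1]])

```text
clock: 6.88
ee_pos: [543.0, -132.0, 236.2]
orientation: [1.0, -0.001, -0.001, 0.0]
wrist_force: [1.3, -7.2, -5.9]
width: 9.5
grip_force: 30.0
```

Run:
```python
from plant import r
from h import *
c=r.read_camera("scene");cv2.imwrite("pics/s3.png",cv2.resize(c["img"][150:270,250:410,::-1],None,fx=4,fy=4))
s=r.sense();print(s["ee_pos"],s["wrist_force"],s["torque"],s["width"],s["grip_force"])
p=s["ee_pos"];print(np.degrees(np.arctan2(p[2]-96,678.8-p[0]))-15.87,np.hypot(p[2]-96,678.8-p[0]))
```

```text
[ 543.00930931 -132.08873519  236.24214147] [ 0.84232527 -7.44565866 -6.02099239] [-1.38237816 -0.11485114  0.03464026] 9.662457793092798 29.99228149652481
30.053901819295383 195.21006613958002
```

View pics/s3.png

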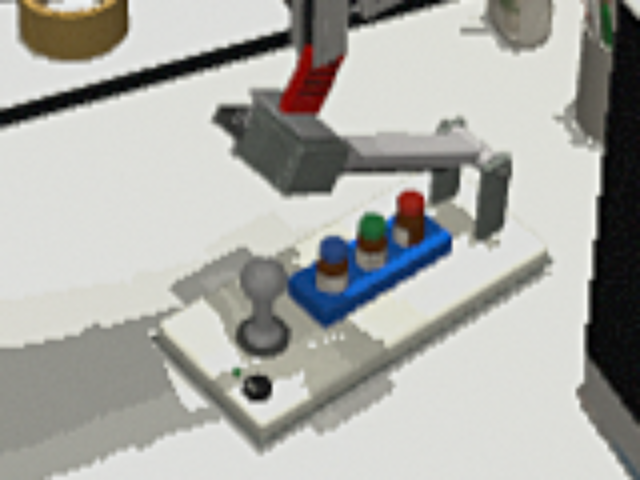

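The crop shows the bar raised about 30° with its head at (290,150), clear of the ball at (263,280). The red fin is still pinched at (312,80), and the three vials stand in their wells at (333,265), (373,240) and (410,218).

```bash
python3 -c "
from plant import r
print(abs(r.sense()['joint_velocities']).max() if hasattr(r.sense()['joint_velocities'],'max') else r.sense()['joint_velocities']);print(r.sign_off())"
```

```text
0.0014444965378375184
the job is handed in; nothing more can be done
None
```

The job is handed in: I pulled the latch left about 11 mm to clear the ball and raised the bar to about 30°, still held by the gripper at 30 N. The vials were standing in their wells in the last picture, and the arm touched neither the cups nor the timer, though I did not re-measure those at the end.

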